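# Find the socket for the shaker's front nut

### The arm

A 7-joint arm with a two-finger parallel gripper is mounted at the origin on the work surface. World frame = base frame: x ahead of the robot, y to its left, z up, the work surface at z = 0. Lengths are in m, angles in degrees, forces in N, time in s.
With the tool pointing down it reaches from about 0.35 to 0.9 m from the base axis. Payload 19.9 kg.
Tool frame: the origin (TCP) lies between the finger pads; the fingertips stand 25 mm ahead of it and the grasp point (between the pads) lies 6 mm ahead of it; z points along the fingers, y is the line along which they close (so a half turn about z gives the same grasp; the last joint's range is limited). The gripper opens to 94 mm and grips with 3 to 60 N. Pads are 16 mm wide; open, the fingers measure 119 mm over their backs; the gripper's body (75 mm by 177 mm) begins 78 mm behind the grasp point.
Start: joints at [-75.315, 23.915, -0.59, 92.452, 0.269, 63.638, -3.037], TCP at [0.183, 0.597, 0.23] pointing down, gripper open.
Joint ranges: [-161.28, 161.28], [-22.2, 115.67], [-73.04, 71.86], [3.21, 147.25], [-68.34, 248.33], [10.77, 114.83], [-161.83, 161.83]. Speed limits (degrees/s): [108.29, 108.29, 136.94, 136.94, 172.46, 172.46, 172.46].

### API

Orientations are given as [roll, pitch, yaw] about the fixed x, y, z axes, in that order (R = Rz(yaw) Ry(pitch) Rx(roll)).
In Python, from workcell import reach, movel, move_joints, gripper_to, wait, inverse_kinematics, state, grab_frame, MotionError, finish_job gives the robot as it stands. Calls block until the motion is done:
- reach(position, orientation): joint-space move of the TCP to a pose.
- movel(position, vel=0.15, ori=None): straight line of the TCP; ori=None keeps the orientation; vel is the mean speed in m/s.
- move_joints(angles): joint-space move.
- gripper_to(opening, force=None): finger opening in m; force is the grip in N (None keeps the last); returns when the fingers have stopped.
- wait(seconds).
- inverse_kinematics(position, orientation): joint angles nearest the present ones, or None.
- state(): the state.
- grab_frame(name): name is "scene" or "top" or "wrist"; returns a dict with "image" (420x560x3 uint8, red, green, blue), "intrinsics" (3x3 intrinsics, pixels), "pose" (4x4, takes a point from camera to world coordinates). Camera axes: x right, y down, z forward; pixel columns grow to the right and rows downward; lengths in m; the calibration is good to about 2 mm. A picture is of the moment at which its call begins. There is no depth.
A pose or a line that the arm cannot do raises MotionError and nothing moves.
- finish_job(): hands the job in; it is judged then, once.
The state is a dict: "clock": time; "qpos": joint angles; "dq": joint speeds; "effort": joint torques, N m; "ee_pos": TCP position; "tool_rot": TCP orientation; "wrist_force": force on the tool from outside, world axes, zero at the start; "moment": the same for the moment, N m; "width": finger opening in m; "grip_force": force on a finger pad.
Only numpy, scipy, OpenCV 4.12 (cv2) and the standard library are available. Lean on these libraries where they do the work, as an engineer would, in place of code of your own. Each camera call takes 0.05 s, during which the arm holds its last target. There are 200 camera calls.

### The job

One of the three winged hand sockets on the bench fits the single recessed hex nut at the front edge of the shaker's deck: try them on that nut until you find the one that goes fully home on it. Finish while still gripping that socket, upright and fully seated on the nut, ready to turn. Sockets that do not fit must be back standing upright on the bench, and nothing else may be knocked or shifted.

Things in the scene. Friction and masses are not known exactly. Their poses are not given: they have to be found in the camera images.
- front_nut (a point): On the axis of the lone hex nut at the deck's front edge (robot's side), at deck level, where a seated socket's foot rests. z up, x to the shaker's rear; two of its flats face +x and -x. Steel, fixed, 12 mm tall, with a conical stud end on it up to 17 mm above deck. 13, 19 or 25 mm across flats, not known beforehand; the two other sizes are then at the deck's rear corners. A round collar 8 mm high surrounds it.
- front_collar (a point): Same axis, centre of the top of the steel collar around the front nut, 8 mm above the deck. Only the right socket's tube enters between nut and collar: a too wide socket stops on the collar with its foot 8 mm above the deck, a too narrow one on the nut or stud end with its foot 12 mm or more above the deck.
- shaker: White orbital shaker, fixed to the bench, aluminium deck 260 x 260 mm, its top 75 mm above the bench. Origin under its centre on the bench, x to its rear; it is turned up to 20 degrees. A blue tube rack with red caps stands on the deck, near face 100 mm behind the front nut's axis, top 53 mm above the deck.
- socket_small_mid (a point): Small hand socket, upright, 72 mm tall, 0.1-0.2 kg; point on its axis 36 mm above the foot, z up. Below: steel hex tube 30 mm tall, 20.8 mm over outer flats, flats facing +x and -x, bore 14.8 mm over flats, 28 mm deep, for a 13 mm nut (6 positions, 60 degrees apart). Above: black wing grip, 40 mm long (x), 14 mm thick (y), 38 to 72 mm above the foot; pinch across y 18 mm above the point.
- socket_mid_mid (a point): Middle hand socket, upright, 72 mm tall, 0.1-0.2 kg; point on its axis 36 mm above the foot, z up. Below: steel hex tube 30 mm tall, 26.8 mm over outer flats, flats facing +x and -x, bore 20.8 mm over flats, 28 mm deep, for a 19 mm nut (6 positions, 60 degrees apart). Above: black wing grip, 40 mm long (x), 14 mm thick (y), 38 to 72 mm above the foot; pinch across y 18 mm above the point.
- socket_large_mid (a point): Large hand socket, upright, 72 mm tall, 0.1-0.2 kg; point on its axis 36 mm above the foot, z up. Below: steel hex tube 30 mm tall, 32.8 mm over outer flats, flats facing +x and -x, bore 26.8 mm over flats, 28 mm deep, for a 25 mm nut (6 positions, 60 degrees apart). Above: black wing grip, 40 mm long (x), 14 mm thick (y), 38 to 72 mm above the foot; pinch across y 18 mm above the point.
- jar_a_mid (a point): Small clear specimen jar with red cap, 48 mm wide, 62 mm tall, loose, a bystander to be left alone. The point is at its half height on its axis.
- jar_b_mid (a point): Small clear specimen jar with red cap, 48 mm wide, 62 mm tall, loose, a bystander to be left alone. The point is at its half height on its axis.
- pipette_mid (a point): Grey hand pipette lying on the bench along its x, 270 mm long, 26 mm thick, loose, a bystander to be left alone. The point is at its half height, 118 mm from its rear end.
- bottle_mid (a point): Glass jar with blue cap, 70 mm wide, 130 mm tall, loose, a bystander to be left alone. The point is at its half height on its axis.
There are look-alikes about, which are no part of the job. What is shaped like the part that bears socket_large_mid but pink is not meant.

How it is judged:
By the outcome, as a careful person would: the job done as asked, in the order asked, and still so for the second after the job is handed in, while the arm keeps its last pose, push and grip.
It also fails if it takes over 72 s, if anything falls off the work surface, if the arm or the gripper's body presses on something with over 40 N, if the wrist force passes 120 N, or if a joint passes its speed limit or range.

## Working session

There is one attempt and no reset: what is moved stays moved. The work goes in short steps, each a Python script; the robot and the scene stay as the last script left them, time stands still between calls to the robot, and variables do not carry over. Pictures are saved under pics/ and viewed, at most 10 in all, crops included, and the job is handed in when it is done.

```bash
mkdir -p pics; ls
python3 - <<'E'
from workcell import *
import cv2,numpy as np,pickle
print(state())
d={}
for n in("scene","top","wrist"):
    f=grab_frame(n);d[n]=f;print(n,np.round(f["intrinsics"],1).tolist(),np.round(f["pose"],3).tolist())
    cv2.imwrite(f"pics/{n}0.png",f["image"][:,:,::-1])
pickle.dump(d,open("f0.pkl","wb"))
E
```

```text
pics
{'clock': 0.0, 'qpos': array([-75.31519133,  23.94708462,  -0.59045486,  92.48408371,
         0.2697796 ,  63.63752119,  -3.03728325]), 'dq': array([-0.03777486,  0.05893373, -0.09863506, -0.02267715,  0.01256761,
       -0.02810357, -0.11079022]), 'effort': array([ 1.03421498e-03, -8.51223850e+01,  6.38991259e-01, -4.26009858e+01,
       -4.88859834e-02,  1.85323635e-02,  1.32077075e-04]), 'ee_pos': array([0.18329805, 0.59716983, 0.22984622]), 'tool_rot': array([-1.79932885e+02,  5.48823127e-03,  1.62937622e+02]), 'wrist_force': array([0.47058637, 0.43283954, 0.16509434]), 'moment': array([-0.03537406,  0.08067753, -0.03183348]), 'grip_force': 0.0, 'width': 0.094039667533314}
scene [[507.8, 0.0, 277.7], [0.0, 507.8, 207.9], [0.0, 0.0, 1.0]] [[0.001, 0.727, -0.687, 1.363], [1.0, 0.01, 0.012, 0.039], [0.016, -0.687, -0.727, 0.884], [0.0, 0.0, 0.0, 1.0]]
top [[524.7, 0.0, 273.5], [0.0, 524.7, 207.8], [0.0, 0.0, 1.0]] [[-0.014, -0.993, 0.116, 0.462], [-1.0, 0.016, 0.014, 0.057], [-0.016, -0.116, -0.993, 1.288], [0.0, 0.0, 0.0, 1.0]]
wrist [[310.9, 0.0, 277.4], [0.0, 310.9, 209.3], [0.0, 0.0, 1.0]] [[0.292, 0.93, 0.223, 0.12], [0.956, -0.284, -0.069, 0.617], [-0.001, 0.233, -0.972, 0.384], [0.0, 0.0, 0.0, 1.0]]
```

View pics/top0.png

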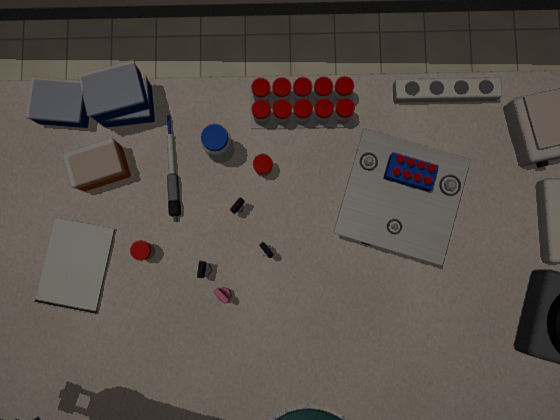

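View pics/scene0.png

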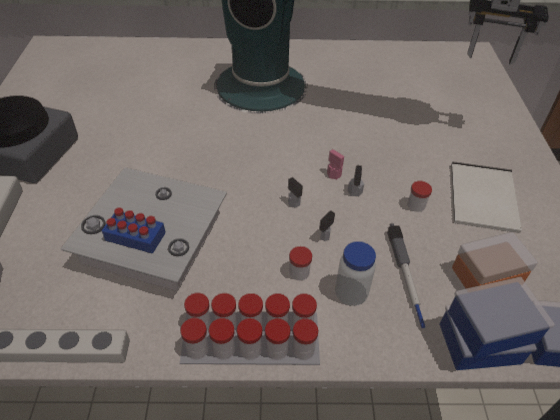

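The top view shows three black-winged sockets at (237,205), (266,250) and (202,269), and a pink look-alike at (223,295) which is excluded. The front nut is at (394,227), and the rear nuts are at (369,161) and (450,185). I'll confirm this in one enlarged crop.

```bash
cat > h.py <<'E'
import numpy as np,cv2
def ray(f,uv):
    P=np.array(f["pose"]);d=P[:3,:3]@np.linalg.inv(f["intrinsics"])@np.array([uv[0],uv[1],1.]);return P[:3,3],d
def onz(f,uv,z):
    o,d=ray(f,uv);return o+d*(z-o[2])/d[2]
def proj(f,p):
    P=np.array(f["pose"]);c=P[:3,:3].T@(np.array(p)-P[:3,3]);q=np.array(f["intrinsics"])@c;return q[:2]/q[2]
E
python3 - <<'E'
import pickle,cv2,numpy as np
from h import *
d=pickle.load(open("f0.pkl","rb"));t=d["top"];im=t["image"][:,:,::-1]
a=cv2.resize(im[190:310,185:285],None,fx=4.8,fy=4.8,interpolation=2)
b=[cv2.resize(im[v-16:v+16,u-16:u+16],(192,192),interpolation=2) for u,v in((394,227),(369,161),(450,185))]
b=np.vstack(b);cv2.imwrite("pics/c1.png",np.hstack([a,b]))if a.shape[0]==b.shape[0] else print(a.shape,b.shape)
print([onz(t,p,.07).round(3) for p in((237,205),(266,250),(202,269))],onz(t,(394,227),.085))
E
```

```text
[array([0.613, 0.16 , 0.07 ]), array([0.507, 0.093, 0.07 ]), array([0.465, 0.241, 0.07 ])] [ 0.55426765 -0.20127845  0.085     ]
```

View pics/c1.png

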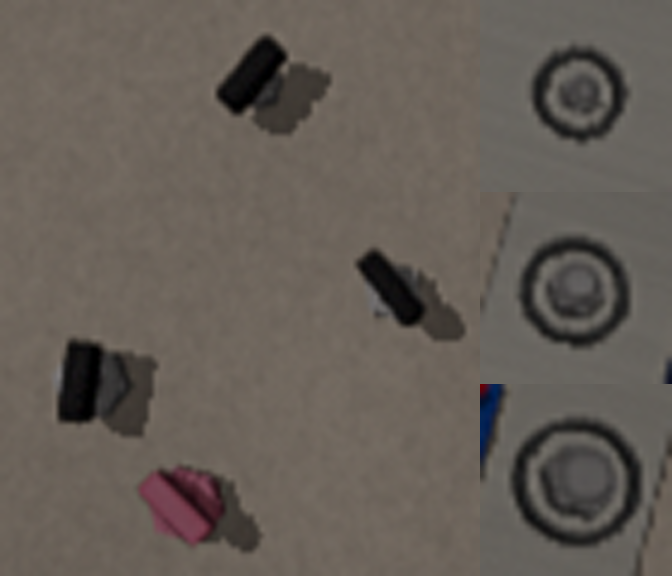

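The pink item's hex is visibly different in colour and is excluded. The front nut and its gap ring are the smallest of the three, so it is a 13 mm nut. The socket at (237,205) has the narrowest tube and is probably the small one. I'll take wrist close-ups of it and of the nut, from two opposite yaws to cancel camera bias.

Run:
```python
from workcell import *
import cv2,numpy as np,pickle
from h import *
t=pickle.load(open("f0.pkl","rb"))["top"]
a,b,c=[onz(t,p,.085) for p in((369,161),(450,185),(394,227))]
v=b-a; yaw=np.degrees(np.arctan2(v[0],-v[1]));print(a,b,c,"shaker yaw",yaw)
F={}
def look(n,p,yaw):
    p=np.array(p)
    try: reach(p+[0,0,.13],[180,0,yaw])
    except MotionError as e: print(n,e);return
    wait(.25);F[n]=grab_frame("wrist");F[n]["st"]=state();print(n,F[n]["st"]["ee_pos"],F[n]["st"]["qpos"][6],F[n]["st"]["clock"])
    cv2.imwrite(f"pics/{n}.png",F[n]["image"][:,:,::-1])
look("sA",[.613,.16,.055],105-45)
look("nA",[c[0],c[1],.083],70+90)
look("nB",[c[0],c[1],.083],70-90)
pickle.dump(F,open("f1.pkl","wb"))
cv2.imwrite("pics/m1.png",np.hstack([F[k]["image"][80:340,130:390,::-1] for k in F]))
```

```text
[ 0.70896681 -0.14966275  0.085     ] [ 0.64935133 -0.33401742  0.085     ] [ 0.55426765 -0.20127845  0.085     ] shaker yaw -17.919851088212802
sA [0.61294479 0.16027314 0.1850276 ] -28.999738653041014 2.65
nA [ 0.55436281 -0.2010592   0.21293683] 96.12213528981763 4.9167
nB [ 0.55426708 -0.20127591  0.21300661] 96.1340288756547 5.4667
```

View pics/m1.png

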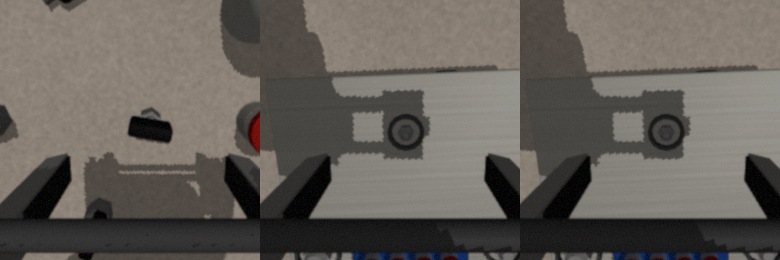

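The first panel shows the socket wing at about (150,130) with its narrow hex. The other two show the nut ring at about (405,132). The second nut look came out at the same joint solution as the first, so I'll turn joint 7 by 180° explicitly.

Run:
```python
from workcell import *
import cv2,numpy as np,pickle
from h import *
F=pickle.load(open("f1.pkl","rb"))
print(F["nA"]["st"]["tool_rot"],F["nB"]["st"]["tool_rot"])
q=list(state()["qpos"]);q[6]-=180;move_joints(q);wait(.25)
f=grab_frame("wrist");f["st"]=state();F["nC"]=f;print(f["st"]["ee_pos"],f["st"]["tool_rot"],f["st"]["clock"])
pickle.dump(F,open("f1.pkl","wb"))
T=[]
for k in("nB","nC","sA"):
    f=F[k];P=np.array(f["pose"]);e=f["st"]["ee_pos"]
    u,v=proj(f,e-[0,0,.13]);print(k,u,v)
    g=cv2.cvtColor(f["image"],cv2.COLOR_RGB2GRAY);x0,y0=int(u)-35,int(v)-35
    c=g[y0:y0+70,x0:x0+70];print(np.percentile(c,[1,5,10,25,50,75]))
    T.append(cv2.resize(cv2.convertScaleAbs(c,alpha=1.5),(266,266),interpolation=2))
cv2.imwrite("pics/m2.png",np.hstack(T))
```

```text
[-1.79997152e+02 -4.22731562e-03  1.60011151e+02] [-1.79999880e+02 -3.96973950e-04  1.60000581e+02]
[ 0.55424928 -0.20126602  0.212981  ] [ 1.79999473e+02  4.47081641e-03 -1.99938112e+01] 8.525
nB 276.88169087249184 207.70989027593254
[ 23.  29.  48.  69.  72. 133.]
nC 277.79075262003124 208.86656601404403
[ 24.  30.  49.  70.  73. 126.]
sA 276.9732712312146 208.95532152093583
[  1.     8.    14.   105.75 129.   132.  ]
```

View pics/m2.png

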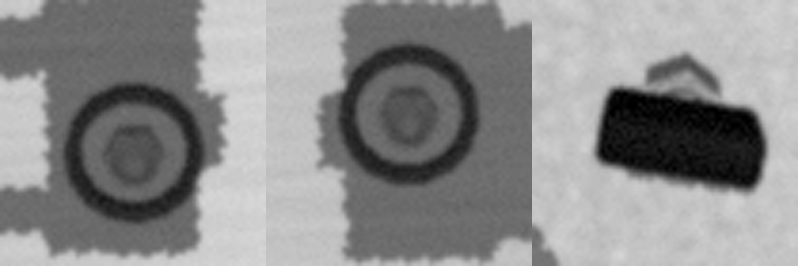

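The ring is the dark collar top, and the nut inside it is small. The wing socket's tube is about 19 px, or 20 mm, over its flats, so it is the small socket. Now I'll compute the positions.

```bash
cat >> h.py <<'E'
def blob(g,uv,thr,r=35,inv=True):
    """centroid, rect of the dark blob's filled hull nearest uv"""
    x0,y0=int(uv[0])-r,int(uv[1])-r
    c=cv2.resize(g[y0:y0+2*r,x0:x0+2*r],None,fx=4,fy=4,interpolation=cv2.INTER_CUBIC)
    m=(c<thr).astype(np.uint8)
    cs,_=cv2.findContours(m,cv2.RETR_EXTERNAL,cv2.CHAIN_APPROX_NONE)
    k=max((k for k in cs if cv2.contourArea(k)>300),key=lambda k:cv2.contourArea(k)-20*np.hypot(*(k.mean(0)[0]-4*r)))
    M=cv2.moments(cv2.convexHull(k));s=lambda p:(np.array(p)-1.5)/4+[x0,y0]
    return s([M['m10']/M['m00'],M['m01']/M['m00']]),s(cv2.boxPoints(cv2.minAreaRect(k)))
E
python3 - <<'E'
import pickle
from h import *
F=pickle.load(open("f1.pkl","rb"));t=pickle.load(open("f0.pkl","rb"))["top"]
g=lambda f:cv2.cvtColor(f["image"],cv2.COLOR_RGB2GRAY)
for n,z in(("nB",.083),("nC",.083)):
    c,b=blob(g(F[n]),(277,208),48);w=[onz(F[n],p,z) for p in b]
    print(n,c,onz(F[n],c,z),"size",np.linalg.norm(w[0]-w[1]),np.linalg.norm(w[1]-w[2]))
c,b=blob(g(F["sA"]),(277,209),45);w=[onz(F["sA"],p,.055) for p in b];print("sA",c,onz(F["sA"],c,.055))
for i in(0,1):e=w[i+1]-w[i];print(np.linalg.norm(e),np.degrees(np.arctan2(e[1],e[0])))
pc=[]
for uv in((369,161),(450,185),(394,227)):
    c,b=blob(g(t),uv,55,12);pc.append(onz(t,c,.083));print(c,pc[-1],np.ptp(b,0))
v=pc[1]-pc[0];print("yaw",np.degrees(np.arctan2(v[0],-v[1])))
# front deck edge in nB
E
```

```text
nB [275.74990468 211.78255373] [ 0.55761323 -0.20362651  0.083     ] size 0.03518797169403533 0.03344459726330931
nC [279.07917299 202.72448334] [ 0.55940099 -0.20441457  0.083     ] size 0.033709256176670616 0.034969832608188464
sA [279.88761669 208.94883248] [0.61532207 0.15890627 0.055     ]
0.020167840388590205 50.46972993201895
0.04031228310804136 -39.151516502838334
[368.29601036 161.23676284] [ 0.70884528 -0.148352    0.083     ] [24.87499714 24.87499809]
[449.66320166 184.94356283] [ 0.64980758 -0.33390096  0.083     ] [21.   20.75]
[394.02939472 226.28178671] [ 0.55607054 -0.20184347  0.083     ] [20.69000244 20.61000347]
yaw -17.649955744835328
```

The nut axis is at (0.5585, −0.2040) with shaker yaw −17.7°. The collar is about 34 mm over its outside. The socket is at (0.6148, 0.1581) with its wing along −39°/141° and a measured wing length of 40 mm, which is correct. Next I'll grasp it and check.

Run:
```python
from workcell import *
import pickle,cv2,numpy as np
print(pickle.load(open("f1.pkl","rb"))["sA"]["st"]["tool_rot"])
x,y=.6148,.1581
reach([x,y,.185],[180,0,141]);print(state()["tool_rot"],state()["clock"])
gripper_to(.05,30)
movel([x,y,.0605],vel=.12);s=state();print(s["ee_pos"],s["wrist_force"])
gripper_to(0.0,30);s=state();print(s["width"],s["grip_force"],s["wrist_force"])
movel([x,y,.215],vel=.12);wait(.2)
s=state();print(s["ee_pos"],s["wrist_force"],s["width"],s["clock"])
f=grab_frame("wrist");cv2.imwrite("pics/g1.png",f["image"][:,:,::-1])
f=grab_frame("scene");cv2.imwrite("pics/g1s.png",f["image"][:,:,::-1])
```

```text
[-1.79997572e+02 -7.42698741e-03  6.00270615e+01]
[-1.79981074e+02  1.15203871e-02  1.40878676e+02] 10.3083
[0.615242   0.15819803 0.0612653 ] [-0.40103844 -0.85652036  0.4574309 ]
0.014644888773074368 29.957506209611893 [0.78302606 0.81455775 0.26524811]
[0.61465173 0.15806868 0.21455746] [-0.6997637   0.81777058 -2.42048539] 0.014301676680634744 14.625
```

View pics/g1.png

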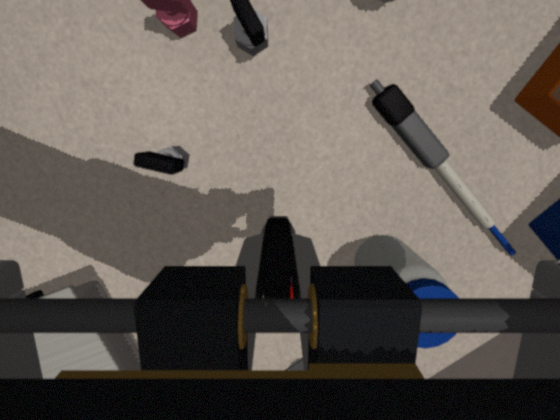

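It is gripped: 14 mm wide, about 2.4 N hanging, with the wing end at (277,217). I'll check the wing-end offset against the prediction, then go to the nut and lower with force guarding.

```bash
cat > fit.py <<'E'
from workcell import *
import numpy as np
def down(x,y,zstop,thr=8,step=.001,z0=None):
    """lower until contact force or zstop; returns foot z"""
    f0=state()["wrist_force"][2]
    z=z0 if z0 else state()["ee_pos"][2]
    while z>zstop+1e-6:
        z=max(z-step,zstop);movel([x,y,z],vel=.03)
        s=state();df=s["wrist_force"][2]-f0
        if df>thr: break
    s=state();print("down",np.round([x,y,z],4),"ee",np.round(s["ee_pos"],4),"F",np.round(s["wrist_force"],1),"t",s["clock"]);return z
E
python3 - <<'E'
from fit import *
from h import *
f=grab_frame("wrist");s=state();p=s["ee_pos"];a=np.radians(s["tool_rot"][2])
for sg in(1,-1):
    d=np.array([np.cos(a),np.sin(a),0])*sg*.02
    print(sg,proj(f,p+d+[0,0,.012]),proj(f,p+d-[0,0,.022]))
x,y=.5585,-.2040
reach([x,y,.215],[180,0,102.3]);wait(.2);print(state()["ee_pos"],state()["tool_rot"],state()["clock"])
movel([x,y,.158],vel=.1);wait(.2)
z=down(x,y,.1365)
E
```

```text
1 [276.21187835 234.98429655] [276.41397761 216.85992233]
-1 [276.18329218 309.60928671] [276.38051031 279.50668097]
[ 0.55890633 -0.2029542   0.21489893] [-1.79998853e+02 -1.51350290e-02  1.02409303e+02] 16.35
down [ 0.5585 -0.204   0.1365] ee [ 0.5585 -0.204   0.1365] F [-1.8 -2.3 -1.3] t 23.0167
```

The predicted wing end at row 217 matches what was seen. The socket slid past the stud, nut top and collar without contact. Now I'll go fully home until it meets the deck.

Run:
```python
from fit import *
import cv2
z=down(.5585,-.2040,.132,thr=6,step=.0005)
wait(.3);s=state();print(s["ee_pos"],s["tool_rot"],s["wrist_force"],s["moment"],s["width"],s["clock"])
f=grab_frame("scene");a=f["image"][150:300,50:360,::-1]
cv2.imwrite("pics/s2.png",cv2.resize(a,None,fx=2.5,fy=2.5,interpolation=2))
```

```text
down [ 0.5585 -0.204   0.135 ] ee [ 0.5587 -0.2042  0.1354] F [-2.9 -1.7  5.5] t 23.7667
[ 0.55866605 -0.20419148  0.1353362 ] [1.79976474e+02 2.27934971e-02 1.02294970e+02] [-1.20575951 -3.04527078  4.71386234] [-0.71606244  0.81129709 -0.00795414] 0.014850973064330508 24.0667
```

View pics/s2.png

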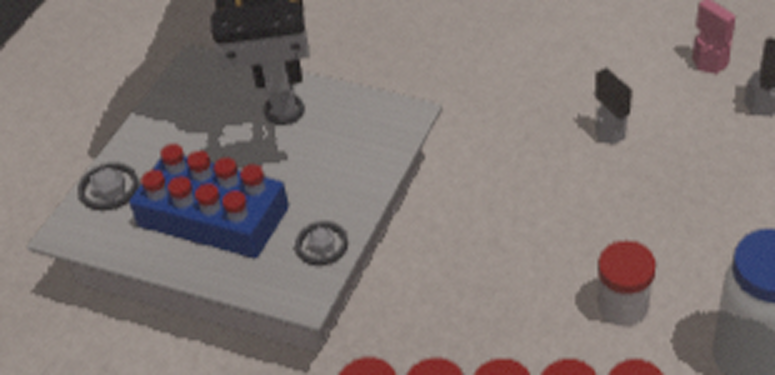

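The socket tube is inside the collar, contact came at deck level (TCP 0.1353, which puts the foot at about 0.075), and the other items are undisturbed. I'll give it one slightly firmer push to confirm it is bottomed, then hand in.

Run:
```python
from fit import *
movel([.5586,-.2041,.1342],vel=.02);wait(.4);s=state();print(s["ee_pos"],s["tool_rot"],s["wrist_force"],s["width"],s["clock"])
if abs(s["ee_pos"][2]-.135)<.0015 and s["wrist_force"][2]<35: print(finish_job())
```

```text
[ 0.55898397 -0.20451354  0.13517464] [1.79941979e+02 5.13006278e-02 1.02289630e+02] [-4.92112168 -2.70833263 14.6673757 ] 0.014286185823456986 24.7667
the job is handed in; nothing more can be done
None
```

The small (13 mm) socket is fully seated on the front nut, upright and still gripped, and the job was handed in at about 25 s; I identified the size from the camera images, so the other two sockets were never moved.

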